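# Build a small stickered timber stack

## Robot

A 6-joint arm with a two-finger parallel gripper is mounted at the origin on the work surface. World frame = base frame: x ahead of the robot, y to its left, z up, the work surface at z = 0. Lengths are in m, angles in rad, forces in N, time in s.
With the tool pointing down it reaches from about 0.35 to 0.8 m from the base axis. Payload 7.3 kg.
Tool frame: the origin (TCP) lies between the finger pads; the fingertips stand 25 mm ahead of it and the grasp point (between the pads) lies 6 mm ahead of it (r.tip_extent is the distance from the TCP to the fingertips, in m); z points along the fingers, y is the line along which they close (so a half turn about z gives the same grasp; the last joint's range is limited). The gripper opens to 85 mm and grips with 20 to 120 N. Pads are 22 mm wide; open, the fingers measure 114 mm over their backs; the gripper's body (76 mm by 85 mm) begins 54 mm behind the grasp point. The pads swing forward as they close: fully open they stand 13 mm farther back than shut.
Start: joints at [0.971, 0.342, 1.524, -0, 1.275, -0.146], TCP at [0.23, 0.472, 0.256] pointing down, gripper open.
Joint ranges: [-2.53, 2.53], [-0.77, 2.02], [0.04, 2.7], [-1, 4.14], [0.28, 2.66], [-3.11, 3.11]. Speed limits (rad/s): [2.57, 2.57, 3.14, 3.14, 3.14, 3.14].

## Interface

Orientations are given as a unit quaternion [x, y, z, w].
In Python, from workcell import r, command_gripper, optics gives the robot as it stands. The module is installed in compiled form; this text tells all that it offers. Calls block until the motion is done:
- r.reach(position, orientation): joint-space move of the TCP to a pose.
- r.move_straight(position, orientation=None, speed=0.15, max_force=None): straight line of the TCP; orientation=None keeps the orientation; speed is the mean speed in m/s. With max_force (N) it stops when the force on the tool has changed by that much, and returns True; else False.
- r.movej(angles): joint-space move.
- command_gripper(opening, force=None): finger opening in m; force is the grip in N (None keeps the last); returns when the fingers have stopped.
- r.hold(seconds).
- r.solve_ik(position, orientation): joint angles nearest the present ones, or None.
- r.read_state(): the state.
- optics.get_image(name): name is "side" or "top" or "wrist"; returns (picture, depth): 384x512x3 uint8, red, green, blue; 384x512 float32, m along the optical axis (not along the pixel's ray), 0 where there is no reading.
- optics.camera_model(name): a dict with "K" (3x3 intrinsics, pixels), "R" (3x3) and "t" (3): a world point X has camera coordinates R X + t; the wrist camera has in their place "tool_from_camera" (4x4, takes a point from camera to tool coordinates, whose origin is the TCP and whose axes are the flange's). Camera axes: x right, y down, z forward; pixel columns grow to the right and rows downward; lengths in m; the calibration is good to about 2 mm. A picture is of the moment at which its call begins: read the wrist's pose just before it. camera_model takes no time and is no camera call.
A pose or a line that the arm cannot do raises r.PlanningError and nothing moves.
- r.finish_job(): hands the job in; it is judged then, once.
The state is a dict: "time_s": time; "joint_positions": joint angles; "dq": joint speeds; "tau": joint torques, N m; "eef_pos": TCP position; "eef_rot": TCP orientation; "contact_force": force on the tool from outside, world axes, zero at the start; "torque": the same for the moment, N m; "grip_width": finger opening in m; "grip_force": force on a finger pad.
Only numpy, scipy, OpenCV 4.12 (cv2) and the standard library are available. Lean on these libraries where they do the work, as an engineer would, in place of code of your own. Each camera call takes 0.05 s, during which the arm holds its last target. There are 200 camera calls.

## Task

Build the drying stack on the cradle: lay the dark board centred along the cradle, across both bearers; then lay a sticker across it straight above each bearer, the red-ended one over the red bearer and the blue-ended one over the blue bearer; then the light board on the stickers, squarely above the dark one, and last stand the steel weight upright in the middle of the light board. Leave the tape measure, the mallet and the chisel where they lie.

Things in the scene. Friction and masses are not known exactly. Their poses are not given: they have to be found in the camera images.
- cradle: Stacking cradle, fixed on the bench: plywood base 200 x 100 mm, 10 mm thick, with two painted bearers (each 22 mm along x, 100 mm along y, 18 mm high) across it, one red and one blue. Origin at the centre of the base's underside, on the bench; x runs along the length, the red bearer is centred at x = +60 mm, the blue one at x = -60 mm; y along the bearers, z up. The bearers' tops are 28 mm above the origin.
- dark_mid (a point): Centre of the very dark brown (smoked oak) board, 180 x 56 x 22 mm (x along its length, y across, z thickness), loose, lying flat on the bench, 160 g.
- light_mid (a point): Centre of the pale wooden board, 180 x 56 x 22 mm (x along its length, y across, z thickness), loose, lying flat on the bench, 160 g.
- red_sticker_mid (a point): Centre of the sticker (spacer strip) with red-painted ends, 90 x 18 x 16 mm (x along its length, y 18 mm across, z 16 mm high), loose, lying flat, 25 g.
- blue_sticker_mid (a point): Centre of the sticker (spacer strip) with blue-painted ends, 90 x 18 x 16 mm (x along its length, y 18 mm across, z 16 mm high), loose, lying flat, 25 g.
- weight_mid (a point): Steel weight, about 0.7 kg, standing upright, 60 mm high in all, z up; the point is on its axis, half-way up (30 mm above its underside). Its foot is a disc 60 mm in diameter and 26 mm high; above a thin neck is a round knob to grip, 28 mm in diameter, from 32 to 60 mm above the underside (knob centre 16 mm above this point).
- tape_mid (a point): Bystander: yellow tape measure standing on edge, 66 x 36 x 58 mm (x, y, z) plus the steel hook at +x; the point is its centre. Not to be moved.
- mallet_mid (a point): Bystander: wooden mallet lying flat; the point is the centre of its head, 75 x 110 x 60 mm (x, y, z), the handle runs 220 mm from it along +x. Not to be moved.
- chisel_mid (a point): Bystander: chisel with wooden handle and green blade guard, lying flat, 270 mm along x, 29 mm high; the point is near the middle, handle towards -x, blade towards +x. Not to be moved.

How it is judged:
On the way, in this order (a step that is already met when the one before it is completed fails the run):
1. the dark board lies centred on both bearers (x of dark_mid in the frame of cradle between -0.015 and 0.015 m and y of dark_mid in the frame of cradle between -0.015 and 0.015 m and z of dark_mid in the frame of cradle between 0.034 and 0.044 m and angle between the x axis of dark_mid and the x axis of cradle, either way round below 0.2 rad), for 0.2 s.
2. both stickers lie across the dark board, each above the bearer of its colour (all of step 1 and x of red_sticker_mid in the frame of cradle between 0.045 and 0.075 m and y of red_sticker_mid in the frame of cradle between -0.015 and 0.015 m and z of red_sticker_mid in the frame of cradle between 0.053 and 0.063 m and angle between the x axis of each of red_sticker_mid, blue_sticker_mid and the y axis of cradle, either way round below 0.2 rad and x of blue_sticker_mid in the frame of cradle between -0.075 and -0.045 m and y of blue_sticker_mid in the frame of cradle between -0.015 and 0.015 m and z of blue_sticker_mid in the frame of cradle between 0.053 and 0.063 m), for 0.2 s.
3. the light board lies on both stickers, above the dark board (all of step 2 and x of light_mid in the frame of cradle between -0.015 and 0.015 m and y of light_mid in the frame of cradle between -0.015 and 0.015 m and z of light_mid in the frame of cradle between 0.072 and 0.082 m and angle between the x axis of light_mid and the x axis of cradle, either way round below 0.2 rad), for 0.2 s.
4. the weight stands in the middle of the light board (all of step 3 and x of weight_mid in the frame of cradle between -0.015 and 0.015 m and y of weight_mid in the frame of cradle between -0.015 and 0.015 m and z of weight_mid in the frame of cradle between 0.113 and 0.123 m and angle between weight_mid's own z axis and vertical below 0.12 rad), for 0.2 s.
At the end, for the whole second after the job is handed in: Stacked on the cradle from below: dark board, red and blue stickers above their bearers, light board, upright weight. Centres within 15 mm along and across the cradle, 5 mm in height; boards and stickers within 0.2 rad of their direction, weight 0.12 rad of upright; all at rest (all of step 4 and linear speed of each of dark_board, red_sticker, blue_sticker, light_board, weight below 0.03 m/s); the robot touches nothing.
It fails at once if the tape is moved more than 30 mm (distance of tape_mid from where it was at the start of the episode above 0.03 m).
It fails at once if the mallet is moved more than 30 mm (distance of mallet_mid from where it was at the start of the episode above 0.03 m).
It fails at once if the chisel is moved more than 30 mm (distance of chisel_mid from where it was at the start of the episode above 0.03 m).
It also fails if it takes over 144 s, if anything falls off the work surface, if the arm or the gripper's body presses on something with over 40 N, if the wrist force passes 120 N, or if a joint passes its speed limit or range.

## Working session

There is one attempt and no reset: what is moved stays moved. The work goes in short steps, each a Python script; the robot and the scene stay as the last script left them, time stands still between calls to the robot, and variables do not carry over. Pictures are saved under pics/ and viewed, at most 14 in all, crops included, and the job is handed in when it is done.

```bash
mkdir -p pics
python3 - <<'E'
from workcell import r,optics
import cv2,numpy as np
for n in("top","side"):
    p,d=optics.get_image(n); m=optics.camera_model(n)
    cv2.imwrite(f"pics/{n}0.png",cv2.cvtColor(p,4)); np.savez(f"{n}0.npz",p=p,d=d,**m)
    print(n,m["K"].tolist(),(-m["R"].T@m["t"]).round(3),m["R"].round(3).tolist())
E
```

```text
top [[385.5604939172167, 0.0, 251.71260694963235], [0.0, 385.5604939172167, 189.07126268791026], [0.0, 0.0, 1.0]] [0.467 0.028 1.518] [[0.021, -1.0, 0.018], [-0.998, -0.022, -0.061], [0.061, -0.017, -0.998]]
side [[423.2836151165758, 0.0, 263.0732460311856], [0.0, 423.2836151165758, 190.34423796840056], [0.0, 0.0, 1.0]] [ 0.491 -1.122  0.919] [[0.998, -0.059, -0.015], [-0.047, -0.603, -0.796], [0.038, 0.795, -0.605]]
```

View pics/top0.png

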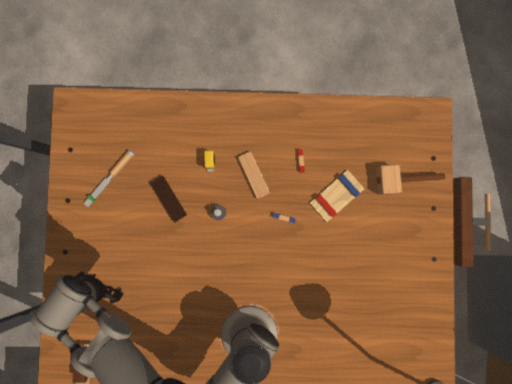

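View pics/side0.png

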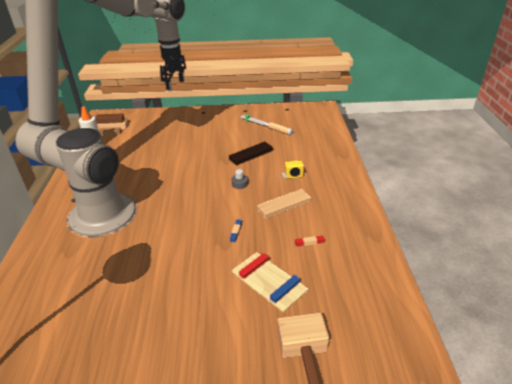

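The top view shows the dark board at (168,198), light board (254,174), red sticker (301,160), blue sticker (284,217), weight (217,212) and cradle (337,196) with its red bearer at (326,205) and blue at (349,184). The bystanders are the tape (209,160), mallet (391,179) and chisel (108,178). The side view agrees with this layout.

```bash
cat > h.py <<'E'
from workcell import r,optics,command_gripper
import numpy as np,cv2
from scipy.spatial.transform import Rotation as Ro
def down(yaw): # tool x at angle yaw in world, z down
    c,s=np.cos(yaw),np.sin(yaw)
    return Ro.from_matrix(np.array([[c,s,0],[s,-c,0],[0,0,-1]])).as_quat()
def view(n):
    """picture, depth, K, R_wc, camera centre"""
    m=optics.camera_model(n); s=r.read_state(); p,d=optics.get_image(n)
    if n=="wrist":
        T=np.eye(4); T[:3,:3]=Ro.from_quat(s["eef_rot"]).as_matrix(); T[:3,3]=s["eef_pos"]
        T=T@np.array(m["tool_from_camera"]); return p,d,m["K"],T[:3,:3],T[:3,3]
    R=np.array(m["R"]); return p,d,m["K"],R.T,-R.T@m["t"]
def ray(uv,z,K,R,c):
    uv=np.atleast_2d(np.asarray(uv,float)); d=np.c_[uv,np.ones(len(uv))]@np.linalg.inv(K).T@R.T
    return (c+d*((z-c[2])/d[:,2])[:,None])[:,:2]
def cloud(d,K,R,c):
    v,u=np.indices(d.shape); q=np.stack([u,v,np.ones_like(u)],-1)@np.linalg.inv(K).T*d[...,None]
    return q@R.T+c
def rect(xy):
    """min-area rectangle in the plane: centre, long, short, angle of long side"""
    (x,y),(w,h),_=b=cv2.minAreaRect((xy*1000).astype(np.float32)); k=cv2.boxPoints(b)
    e=max(k[1]-k[0],k[2]-k[1],key=np.linalg.norm); a=np.arctan2(e[1],e[0])
    a=(a+np.pi/2)%np.pi-np.pi/2
    return np.array([x,y])/1000,max(w,h),min(w,h),a
E
python3 - <<'E'
from h import *
V=view("top"); X=cloud(V[1],*V[2:])
for n,(u,v),z in [("dark",(168,198),.022),("light",(254,174),.022),("red",(301,160),.016),("blue",(284,217),.016),("weight",(217,212),.06),("cradle",(337,196),.01),("redbearer",(326,205),.028),("bluebearer",(349,184),.028),("mallet",(391,179),.06),("tape",(209,160),.058),("chisel",(108,178),.02)]:
    a=ray((u,v),z,*V[2:])[0]; print(n,a.round(3),np.hypot(*a).round(3),X[v,u].round(3))
print(np.round(optics.camera_model("wrist")["tool_from_camera"],3),np.round(optics.camera_model("wrist")["K"],1),r.tip_extent)
E
```

```text
dark [0.516 0.326] 0.61 [0.516 0.326 0.019]
light [ 0.617 -0.005] 0.617 [ 0.617 -0.005  0.02 ]
red [ 0.677 -0.189] 0.703 [ 0.677 -0.189  0.016]
blue [ 0.452 -0.126] 0.47 [ 0.452 -0.125  0.02 ]
weight [0.466 0.132] 0.485 [0.466 0.132 0.061]
cradle [ 0.539 -0.334] 0.634 [ 0.539 -0.334  0.006]
redbearer [ 0.502 -0.287] 0.578 [ 0.502 -0.287  0.026]
bluebearer [ 0.586 -0.376] 0.696 [ 0.586 -0.375  0.03 ]
mallet [ 0.606 -0.528] 0.804 [ 0.606 -0.527  0.063]
tape [0.663 0.168] 0.684 [0.664 0.169 0.052]
chisel [0.589 0.56 ] 0.813 [0.589 0.56  0.022]
[[-0.    -0.95  -0.311  0.079]
 [ 1.    -0.     0.001  0.001]
 [-0.001 -0.311  0.95  -0.117]
 [ 0.     0.     0.     1.   ]] [[331.6   0.  252.2]
 [  0.  331.6 182.3]
 [  0.    0.    1. ]] 0.025
```

```bash
cat >> h.py <<'E'
def look(xy,h=0.25):
    a=np.arctan2(xy[1],xy[0]); p=np.array(xy)+.04*np.array([np.cos(a),np.sin(a)])
    r.reach([*p,h],down(a)); r.hold(.2); return view("wrist")
def blobs(mask,z,V,near,rad=.1,minarea=150):
    """rectangles (at height z) of the mask's blobs within rad of near"""
    mask=cv2.morphologyEx(mask.astype(np.uint8),cv2.MORPH_OPEN,np.ones((3,3)))
    out=[]
    for c in cv2.findContours(mask,cv2.RETR_EXTERNAL,cv2.CHAIN_APPROX_NONE)[0]:
        if cv2.contourArea(c)<minarea: continue
        b=rect(ray(c[:,0],z,*V[2:]))
        if np.hypot(*(b[0]-near))<rad: out.append(b)
    return out
E
python3 - <<'E'
from h import *
tiles=[]
for n,xy,z in [("cradle",(.539,-.334),.028),("red",(.677,-.189),.016),("blue",(.452,-.126),.016),("light",(.617,-.005),.022),("weight",(.466,.132),.06),("dark",(.516,.326),.022)]:
    V=look(xy); np.savez(f"w_{n}.npz",p=V[0],d=V[1],K=V[2],R=V[3],c=V[4]); tiles.append(cv2.resize(V[0],(266,200)))
    H=cloud(V[1],*V[2:])[...,2]; 
    lo=z*.6 if n!="weight" else .045
    for b in blobs((H>lo)&(V[1]>0)&(H<z+.02),z,V,xy): print(n,*[np.round(q,4) for q in b])
    hsv=cv2.cvtColor(V[0],cv2.COLOR_RGB2HSV)
    if n in("cradle","red","blue"):
        h,s,v=hsv[...,0],hsv[...,1],hsv[...,2]
        for m,cn in((((h<5)|(h>174))&(s>170)&(v>70),"r"),((h>105)&(h<130)&(s>130)&(v>50),"b")):
            for b in blobs(m,z,V,xy,minarea=60): print("  ",n,cn,*[np.round(q,4) for q in b])
img=np.vstack([np.hstack(tiles[:3]),np.hstack(tiles[3:])]); cv2.imwrite("pics/w.png",cv2.cvtColor(img,4))
print(r.read_state()["time_s"])
E
```

```text
cradle [ 0.5034 -0.2906] 99.4926 26.8332 0.7354
cradle [ 0.5825 -0.3779] 99.5014 23.0815 0.7355
   cradle r [ 0.5051 -0.2913] 98.8263 27.6827 0.7391
   cradle b [ 0.5832 -0.3779] 97.8103 22.1771 0.7349
red [ 0.6772 -0.1887] 90.7748 18.6447 0.1163
   red r [ 0.6447 -0.1924] 23.6039 19.0155 0.1289
   red r [ 0.7109 -0.1847] 26.4647 19.0068 0.1165
blue [ 0.4516 -0.1246] 89.3592 19.8798 1.3311
   blue b [ 0.4617 -0.0935] 22.9359 20.1137 1.2991
   blue b [ 0.4456 -0.1559] 21.3822 20.2085 1.3164
light [ 0.6165 -0.0036] 179.4589 56.2086 0.4512
weight [0.4696 0.1333] 29.6361 26.8204 0.2744
dark [0.5156 0.3272] 179.5306 55.6217 0.5756
9.125
```

View pics/w.png

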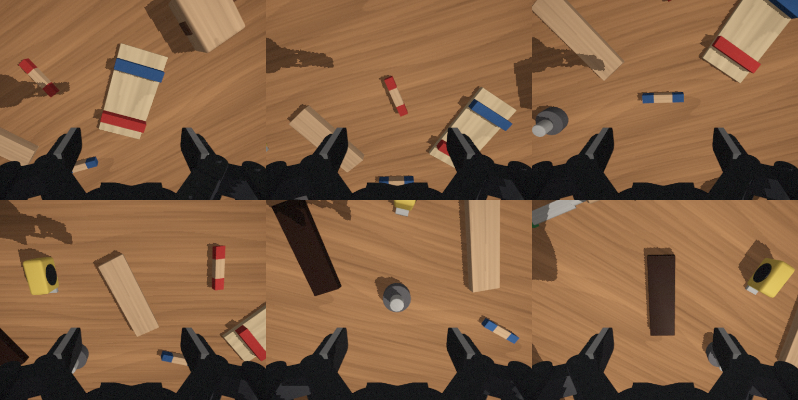

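The wrist views are clear. The measured sizes match the given ones: boards 180×56, stickers 90×19, bearers 99×23. The red bearer's blob includes its side face, so I correct for that. Now the dark board.

```bash
cat >> h.py <<'E'
C=np.array([.5421,-.3333]); CA=2.306; U=np.array([np.cos(CA),np.sin(CA)])
def go(xy,z,a):
    """joint move to above xy, the wrist turned a or a+pi, whichever leaves joint 6 nearer its middle"""
    best=None
    for y in (a,a+np.pi):
        q=r.solve_ik([*xy,z],down(y))
        if q is not None and (best is None or abs(q[5])<abs(best[0][5])): best=(q,y)
    r.movej(best[0]); return down(best[1])
def transfer(xy,a,zp,dest,da,rise,open0,release,force=50,high=.22):
    command_gripper(open0); q=go(xy,.14,a)
    r.move_straight([*xy,zp],q,speed=.1)
    command_gripper(0,force); s=r.read_state(); print("grip",s["grip_width"],s["grip_force"])
    r.move_straight([*xy,high],q,speed=.2)
    q=go(dest,high,da); r.move_straight([*dest,zp+rise+.02],q,speed=.15)
    hit=r.move_straight([*dest,zp+rise-.002],q,speed=.03,max_force=5)
    s=r.read_state(); print("placed",hit,np.round(s["eef_pos"],4),"dz",s["eef_pos"][2]-zp-rise,"width",s["grip_width"])
    command_gripper(release); r.move_straight([*dest,high],q,speed=.15)
    print("t",r.read_state()["time_s"])
E
cat > check.py <<'E'
from h import *
import sys
def check(z,name):
    """blobs of the surface near height z above the cradle, in cradle coordinates"""
    V=look(C,.3); H=cloud(V[1],*V[2:])[...,2]
    cv2.imwrite(f"pics/{name}.png",cv2.cvtColor(V[0],4))
    for b in blobs((H>z-.006)&(H<z+.006),z,V,C):
        d=b[0]-C; print(name,"x %.1f y %.1f mm"%(1000*d@U,1000*(U[0]*d[1]-U[1]*d[0])),"size %.0f %.0f"%b[1:3],"ang %.3f"%((b[3]-CA+np.pi/2)%np.pi-np.pi/2))
E
python3 - <<'E'
from h import *; from check import check
transfer((.5156,.3272),.5756,.024,C,CA,.028,.085,.075)
check(.050,"c1")
E
```

```text
grip 0.05522047397655247 54.71716046333313
placed True [ 0.5419 -0.3332  0.0528] dz 0.0007577745972823201 width 0.05521577245163305
t 18.4667
c1 x -2.4 y -1.3 mm size 180 56 ang -0.001
```

View pics/c1.png

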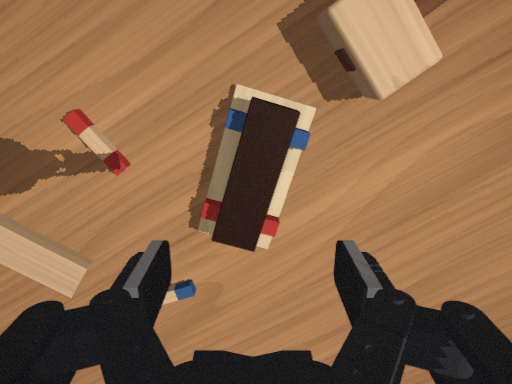

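The dark board lies across both bearers. As a check on my cradle centre, I cast the base corners seen here, (237,85), (315,107), (200,232) and (268,248), onto z=10 mm.

Run:
```python
from h import *
V=view("wrist")
f=lambda p:np.round([1000*(p-C)@U,1000*(p-C)@np.array([-U[1],U[0]])],1).tolist()
for uv in [(237,85),(315,107),(200,232),(268,248)]: print("base",f(ray(uv,.01,*V[2:])[0]))
hsv=cv2.cvtColor(V[0],cv2.COLOR_RGB2HSV); h,s,v=cv2.split(hsv)
for n,m in (("r",((h<5)|(h>174))&(s>170)&(v>60)),("b",(h>105)&(h<130)&(s>130)&(v>50))):
    for b in blobs(m,.028,V,C,minarea=60): print(n,f(b[0]),b[1:3])
```

```text
base [-97.8, -48.8]
base [-99.6, 48.0]
base [101.1, -45.9]
base [98.5, 50.0]
r [56.3, 38.9] (26.056970596313477, 19.112812042236328)
r [56.5, -39.7] (26.40475082397461, 20.490734100341797)
b [-60.6, 39.3] (21.582820892333984, 17.641942977905273)
b [-60.6, -39.5] (21.598087310791016, 19.580921173095703)
```

The cradle centre is right to about 1 mm. Next, the stickers.

Run:
```python
from h import *; from check import check
P=CA-np.pi/2
transfer((.6772,-.1887),.1163,.027,C+.06*U,P,.050,.05,.032,30)
transfer((.4516,-.1246),1.3311,.027,C-.06*U,P,.050,.05,.032,30)
check(.066,"c2")
```

```text
grip 0.01724442144522089 29.845120310783386
placed True [ 0.5017 -0.2887  0.0774] dz 0.0004420650065243975 width 0.017421547519177478
t 29.1833
grip 0.01741687706981893 30.02551943063736
placed True [ 0.5822 -0.3777  0.0774] dz 0.0003703215008892674 width 0.017502516797934096
t 37.1583
c2 x 58.9 y 0.7 mm size 90 21 ang 1.568
c2 x -60.0 y -0.1 mm size 90 19 ang 1.571
```

View pics/c2.png

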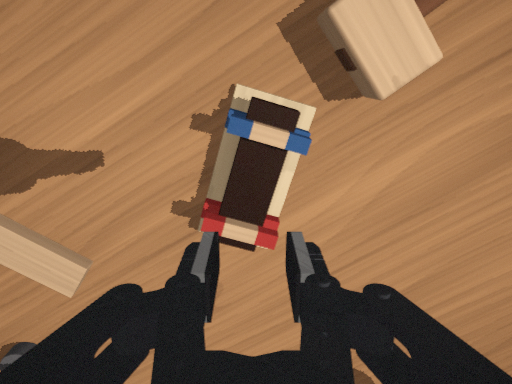

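Both stickers lie over their own bearers, blue at (268,130) and red at (241,224). Now the light board; I'll place the weight only if a check passes.

Run:
```python
from h import *; from check import check
transfer((.6165,-.0036),.4512,.024,C,CA,.066,.085,.072)
check(.088,"c3")
V=look((.468,.133)); H=cloud(V[1],*V[2:])[...,2]
for b in blobs((H>.05)&(H<.07),.06,V,(.468,.133)): print("knob",b)
```

```text
grip 0.05485336986555622 54.551737904548645
placed True [ 0.5419 -0.3332  0.0907] dz 0.0007460112922667572 width 0.055037320780151465
t 48.325
c3 x -2.3 y -1.2 mm size 180 56 ang 0.001
knob (array([0.46867337, 0.13292096]), 28.29281997680664, 26.8789119720459, np.float32(0.06737065))
```

View pics/c3.png

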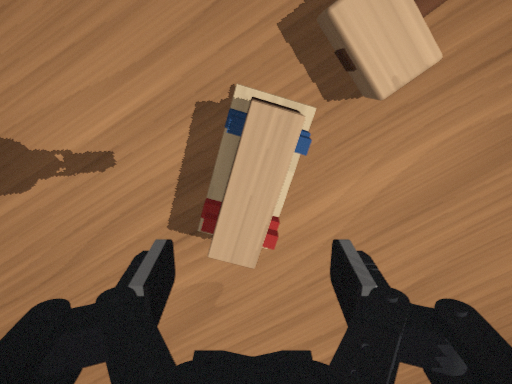

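The light board lies squarely on the stickers at (257,182). Now the weight.

Run:
```python
from h import *; from check import check
transfer((.4690,.1330),.27,.054,C,CA,.088,.06,.055,80,high=.25)
r.hold(.5); check(.148,"c4")
p,_=optics.get_image("side"); cv2.imwrite("pics/s4.png",cv2.cvtColor(cv2.resize(p[220:330,200:360],None,fx=4,fy=4),4))
```

```text
grip 0.026080900899842805 78.21555018424988
placed True [ 0.542  -0.3332  0.1428] dz 0.0007556228187739766 width 0.02603283355332551
t 61.475
c4 x -5.7 y -1.4 mm size 28 26 ang 0.272
```

View pics/c4.png

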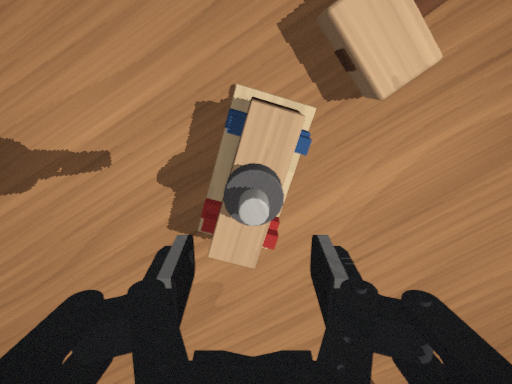

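View pics/s4.png

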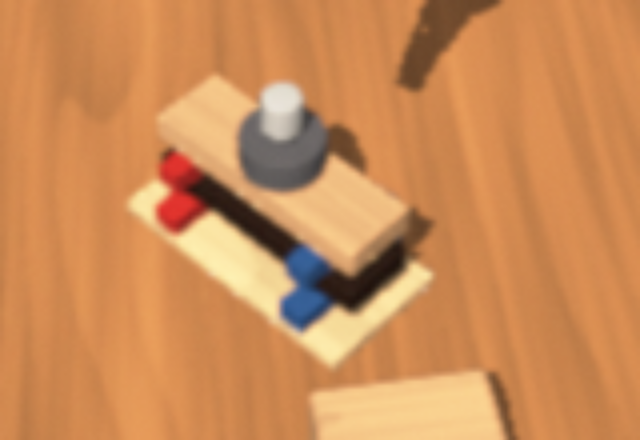

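The weight stands upright in the middle of the light board: foot at (254,192) in the wrist view, and vertical in the side view. It is within about 6 mm of centre, so I'm handing in.

```bash
python3 -c "
from workcell import r
print(r.finish_job())"
```

```text
the job is handed in; nothing more can be done
None
```

The drying stack is built on the cradle and handed in at about 62 s of the 144 s; every placed part measured within about 6 mm of its target, and the arm was not sent near the tape, mallet or chisel (I did not re-measure them), but the hand-in call returned no verdict.

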